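Load bent lamp arms into the spray stand

TASK

Two bent steel lamp arms lie on the white board, waiting to be sprayed. Turn each one so that it fits and lower it into a free pair of saddles on the wooden spray stand, beside and parallel to the arm already there, with both taped ends fully down in their slots (cream end in the straight saddle, blue end in the angled one). When both are in, swing the hinged hold-down bar fully down over the row; do not shift the arm already racked or knock the dropper bottle and the paint jar.

Things in the scene. Friction and masses are not known exactly. Their poses are not given: they have to be found in the camera images.
- lamp_a: bent lamp arm, 12 mm steel tube with two bends, flat on the board. Origin: under its mass centre, at the underside; tube axis 6 mm higher; z up. Axis corner points in its x,y (mm): cream-taped tip (-92, -17), (-17, -17), (37, 28), blue-taped tip (87, 5); corners rounded. The 75 mm cream straight runs along x; the middle straight turns 40 degrees left of it; the blue one heads 25 degrees right of x
- lamp_b: second bent lamp arm on the board, same shape and axes as lamp_a. Of both: tape covers the last 33 mm of each end, 0.07 to 0.13 kg; a good place to grip, 2 mm from the mass centre, is the point (1.5, -1.8) mm of the middle straight, with the fingers closing across that straight
- lamp_c: third arm, same shape and axes as lamp_a, already seated in saddle pair 0 of the stand; leave it there
- lamp_a_cream_end (a point): point on the tube axis of arm a, 16 mm in from the cream-taped tip: the part that lies in a straight saddle
- lamp_a_blue_end (a point): point on the tube axis of arm a, 20 mm in from the blue-taped tip: the part that lies in an angled saddle
- lamp_b_cream_end (a point): point on the tube axis of arm b, 16 mm in from the cream-taped tip: the part that lies in a straight saddle
- lamp_b_blue_end (a point): point on the tube axis of arm b, 20 mm in from the blue-taped tip: the part that lies in an angled saddle
- stand: wooden spray stand, fixed; base 196 x 236 x 12 mm (x, y, z), origin under its centre. Three saddle pairs 66 mm apart along y: 0 (by the hinge, taken by arm c), 1 (middle) and 2, both free. An arm is seated when its axes are parallel to the stand's and its origin is at x 0, z 49 mm and y +66 (pair 0), 0 (pair 1) or -66 mm (pair 2) in the stand's frame
- saddle0_straight (a point): seat of the straight saddle of pair 0: where the tube axis of the cream-taped end lies (55 mm above the table); slot runs along the stand's x. Saddle block 20 mm thick, 42 wide, 69 high; slot 15 mm wide with its floor at 49 mm height, upright sides to 57, flaring to 30 mm wide at the top
- saddle0_angled (a point): seat of the angled saddle of pair 0: where the tube axis of the blue-taped end lies (55 mm above the table); slot turned 25 degrees clockwise (seen from above) from the stand's x
- saddle1_straight (a point): seat of the straight saddle of pair 1: where the tube axis of the cream-taped end lies (55 mm above the table); slot runs along the stand's x. Saddle block 20 mm thick, 42 wide, 69 high; slot 15 mm wide with its floor at 49 mm height, upright sides to 57, flaring to 30 mm wide at the top
- saddle1_angled (a point): seat of the angled saddle of pair 1: where the tube axis of the blue-taped end lies (55 mm above the table); slot turned 25 degrees clockwise (seen from above) from the stand's x
- saddle2_straight (a point): seat of the straight saddle of pair 2: where the tube axis of the cream-taped end lies (55 mm above the table); slot runs along the stand's x. Saddle block 20 mm thick, 42 wide, 69 high; slot 15 mm wide with its floor at 49 mm height, upright sides to 57, flaring to 30 mm wide at the top
- saddle2_angled (a point): seat of the angled saddle of pair 2: where the tube axis of the blue-taped end lies (55 mm above the table); slot turned 25 degrees clockwise (seen from above) from the stand's x
- hold_bar (a joint): hinged hold-down bar, rad: 0 = closed, level along the stand's -y, 2 mm above the cream straights of seated arms, 21 mm inward of the straight saddles' seats; 1.57 = upright; stop at 1.85. Starts up (1.4 to 1.75). Bar 10 mm wide, 8 thick, ends 222 mm from the hinge; red cap on the last 22 mm is 12.5 wide, 10.5 thick. Stiff hinge: stays at any angle, about 1 N at the tip moves it
- bar_hinge (a point): hinge axis of the bar, on the bar's centre line, 67 mm above the table; the axis runs along the stand's x. Its two steel cheeks are 74 mm high; at the other end of the base the closed bar rests on a 14 mm square post 62 mm high
- bar_tip (a point): middle of the red cap at the bar's free end, 212 mm from the hinge, on the bar's centre line
- board: white board offcut 200 x 300 x 6 mm (x, y, z), fixed, lying on the table; to the left or right of the stand; the two loose arms lie on it. Origin under its centre
- dropper: white dropper bottle, 40 mm diameter, 111 mm high, standing on the board between the far ends of the two arms; bystander. Origin under its centre
- paint_jar: lidded jar of blue paint, 71 mm diameter, 101 mm high, standing behind the work; bystander. Origin under its centre
- lamp_c_cream_end (a point): the same point of arm c (16 mm in from the cream tip)
- lamp_c_blue_end (a point): the same point of arm c (20 mm in from the blue tip)

How it is judged:
On the way:
1. both loose arms are seated in the two free saddle pairs, the bar still up ((((distance between lamp_a_cream_end and saddle1_straight below 0.008 m and distance between lamp_a_blue_end and saddle1_angled below 0.008 m and z of lamp_a_cream_end in the frame of saddle1_straight below 0.003 m and z of lamp_a_blue_end in the frame of saddle1_angled below 0.003 m and angle between lamp_a's own z axis and vertical below 0.06 rad) and (distance between lamp_b_cream_end and saddle2_straight below 0.008 m and distance between lamp_b_blue_end and saddle2_angled below 0.008 m and z of lamp_b_cream_end in the frame of saddle2_straight below 0.003 m and z of lamp_b_blue_end in the frame of saddle2_angled below 0.003 m and angle between lamp_b's own z axis and vertical below 0.06 rad)) or ((distance between lamp_a_cream_end and saddle2_straight below 0.008 m and distance between lamp_a_blue_end and saddle2_angled below 0.008 m and z of lamp_a_cream_end in the frame of saddle2_straight below 0.003 m and z of lamp_a_blue_end in the frame of saddle2_angled below 0.003 m and angle between lamp_a's own z axis and vertical below 0.06 rad) and (distance between lamp_b_cream_end and saddle1_straight below 0.008 m and distance between lamp_b_blue_end and saddle1_angled below 0.008 m and z of lamp_b_cream_end in the frame of saddle1_straight below 0.003 m and z of lamp_b_blue_end in the frame of saddle1_angled below 0.003 m and angle between lamp_b's own z axis and vertical below 0.06 rad))) and value of joint hold_bar above 0.5 rad), for 0.2 s.
At the end, for the whole second after the job is handed in: Arms a and b in the two free saddle pairs, arm c still in pair 0: each cream-end and blue-end point within 8 mm of its seat and at most 3 mm above it, arms level within 0.06 rad and at rest (under 20 mm/s); the bar closed (under 0.05 rad) ((((distance between lamp_a_cream_end and saddle1_straight below 0.008 m and distance between lamp_a_blue_end and saddle1_angled below 0.008 m and z of lamp_a_cream_end in the frame of saddle1_straight below 0.003 m and z of lamp_a_blue_end in the frame of saddle1_angled below 0.003 m and angle between lamp_a's own z axis and vertical below 0.06 rad) and (distance between lamp_b_cream_end and saddle2_straight below 0.008 m and distance between lamp_b_blue_end and saddle2_angled below 0.008 m and z of lamp_b_cream_end in the frame of saddle2_straight below 0.003 m and z of lamp_b_blue_end in the frame of saddle2_angled below 0.003 m and angle between lamp_b's own z axis and vertical below 0.06 rad)) or ((distance between lamp_a_cream_end and saddle2_straight below 0.008 m and distance between lamp_a_blue_end and saddle2_angled below 0.008 m and z of lamp_a_cream_end in the frame of saddle2_straight below 0.003 m and z of lamp_a_blue_end in the frame of saddle2_angled below 0.003 m and angle between lamp_a's own z axis and vertical below 0.06 rad) and (distance between lamp_b_cream_end and saddle1_straight below 0.008 m and distance between lamp_b_blue_end and saddle1_angled below 0.008 m and z of lamp_b_cream_end in the frame of saddle1_straight below 0.003 m and z of lamp_b_blue_end in the frame of saddle1_angled below 0.003 m and angle between lamp_b's own z axis and vertical below 0.06 rad))) and distance between lamp_c_cream_end and saddle0_straight below 0.008 m and distance between lamp_c_blue_end and saddle0_angled below 0.008 m and z of lamp_c_cream_end in the frame of saddle0_straight below 0.003 m and z of lamp_c_blue_end in the frame of saddle0_angled below 0.003 m and angle between lamp_c's own z axis and vertical below 0.06 rad and value of joint hold_bar below 0.05 rad and linear speed of each of lamp_a, lamp_b, lamp_c below 0.02 m/s); the robot touches nothing.
It fails at once if the arm already racked is shifted by more than 8 mm (distance of lamp_c from where it was at the start of the episode above 0.008 m).
It fails at once if the dropper bottle is shifted by more than 20 mm (distance of dropper from where it was at the start of the episode above 0.02 m).
It fails at once if the paint jar is shifted by more than 20 mm (distance of paint_jar from where it was at the start of the episode above 0.02 m).
It also fails if it takes over 67 s, if anything falls off the work surface, if the arm or the gripper's body presses on something with over 40 N, if the wrist force passes 120 N, or if a joint passes its speed limit or range.

ROBOT

A 6-joint arm with a two-finger parallel gripper is mounted at the origin on a cart in front of the work surface, level with it; the furniture and walls round the work are solid. World frame = base frame: x ahead of the robot, y to its left, z up, the work surface at z = 0. Lengths are in m, angles in rad, forces in N, time in s.
With the tool pointing down it reaches from about 0.35 to 1 m from the base axis. Payload 7.1 kg.
Tool frame: the origin (TCP) lies between the finger pads; the fingertips stand 22 mm ahead of it and the grasp point (between the pads) lies 3 mm ahead of it; x points along the fingers, y is the direction in which the jaws open and shut, and the axes are right-handed (so a half turn about x gives the same grasp; the last joint's range is limited). The gripper opens to 85 mm and grips with 20 to 120 N. Pads are 22 mm wide; open, the fingers measure 114 mm over their backs; the gripper's body (76 mm by 85 mm) begins 54 mm behind the grasp point. The pads swing forward as they close: fully open they stand 13 mm farther back than shut.
Start: joints at [1.17, 0.423, 1.63, -0, 1.089, -0.019], TCP at [0.233, 0.58, 0.231] pointing down, gripper open.
Joint ranges: [-3, 3], [-0.9, 2.11], [0.09, 2.58], [-1.31, 4.45], [0.11, 2.69], [-2.54, 2.54]. Speed limits (rad/s): [2.39, 2.39, 3.01, 3.14, 3.14, 3.14].

INTERFACE

Orientations are given as a rotation vector (axis times angle).
In Python, from rig import manip gives the robot as it stands. The module is installed in compiled form; this text tells all that it offers. Calls block until the motion is done:
- manip.move_to(position, orientation): joint-space move of the TCP to a pose.
- manip.servo_line(position, orientation=None, rate=0.15): straight line of the TCP; orientation=None keeps the orientation; rate is the mean speed in m/s.
- manip.set_joints(angles): joint-space move.
- manip.command_gripper(opening, f_grip=None): finger opening in m; f_grip is the grip in N (None keeps the last); returns when the fingers have stopped.
- manip.hold(seconds).
- manip.solve_ik(position, orientation): joint angles nearest the present ones, or None.
- manip.camera(name): name is "scene" or "top" or "wrist"; returns a dict with "image" (480x640x3 uint8, red, green, blue), "fx", "fy", "cx", "cy" (pixels), "k1" (the pictures are not rectified: a ray, as slopes to the right and down, at radius r is drawn at 1 + k1 r^2 times it, then the intrinsics apply), "cam_to_world" (4x4, takes a point from camera to world coordinates); the wrist camera has in their place "mount" (4x4, takes a point from camera to tool coordinates, whose origin is the TCP and whose axes are the tool frame's). Camera axes: x right, y down, z forward; pixel columns grow to the right and rows downward; lengths in m; the calibration is good to about 2 mm. A picture is of the moment at which its call begins: read the wrist's pose just before it. There is no depth.
A pose or a line that the arm cannot do raises manip.IKError and nothing moves.
- manip.sign_off(): hands the job in, once; it reports no verdict.
Readings, each from a call of its own:
- manip.get_time(): time.
- manip.get_joint_positions(): joint angles.
- manip.get_joint_vel(): joint speeds.
- manip.get_tau(): joint torques, N m.
- manip.get_position(): TCP position.
- manip.get_ee_rot(): TCP orientation.
- manip.get_contact_force(): force on the tool from outside, world axes, zero at the start.
- manip.get_torque(): the same for the moment, N m.
- manip.get_width(): finger opening in m.
Only numpy, scipy, OpenCV 4.12 (cv2) and the standard library are available. Lean on these libraries where they do the work, as an engineer would, in place of code of your own. Each camera call takes 0.05 s, during which the arm holds its last target.

## Working session

There is one attempt and no reset: what is moved stays moved. The work goes in short steps, each a Python script; the robot and the scene stay as the last script left them, time stands still between calls to the robot, and variables do not carry over. Pictures are saved under pics/ and viewed, and the job is handed in when it is done.

```bash
mkdir -p pics; python3 - <<'E'
from rig import manip
import cv2,numpy as np
for n in ["scene","top","wrist"]:
    c=manip.camera(n); cv2.imwrite(f"pics/{n}0.png",c["image"][:,:,::-1])
    print(n,c["fx"],c["fy"],c["cx"],c["cy"],c["k1"]); print(np.round(c.get("cam_to_world",c.get("mount")),4).tolist())
print(manip.get_time(),manip.get_ee_rot(),manip.get_position())
E
```

```text
scene 472.8088447144972 472.8088447144972 317.744133544004 243.13179608452762 -0.07884232929859147
[[0.783, -0.4448, 0.4348, 0.2296], [-0.6218, -0.5788, 0.5275, -0.4283], [0.017, -0.6834, -0.7298, 0.7071], [0.0, 0.0, 0.0, 1.0]]
top 522.0152933801282 522.0152933801282 319.88906458931 248.4113848028088 -0.08102569270872209
[[0.0215, -0.9925, 0.1202, 0.4554], [-0.9997, -0.0224, -0.0068, 0.0481], [0.0094, -0.12, -0.9927, 1.1226], [0.0, 0.0, 0.0, 1.0]]
wrist 349.5121384990656 349.5121384990656 320.83480541385904 239.81264193112563 0.023767522777953146
[[0.0003, -0.2853, 0.9584, -0.1437], [1.0, 0.0001, -0.0003, 0.0013], [-0.0001, 0.9584, 0.2853, -0.0725], [0.0, 0.0, 0.0, 1.0]]
0.15 [ 0.29856995  1.55023247 -0.30051801] [0.23266174 0.57959617 0.2299852 ]
```

View pics/scene0.png

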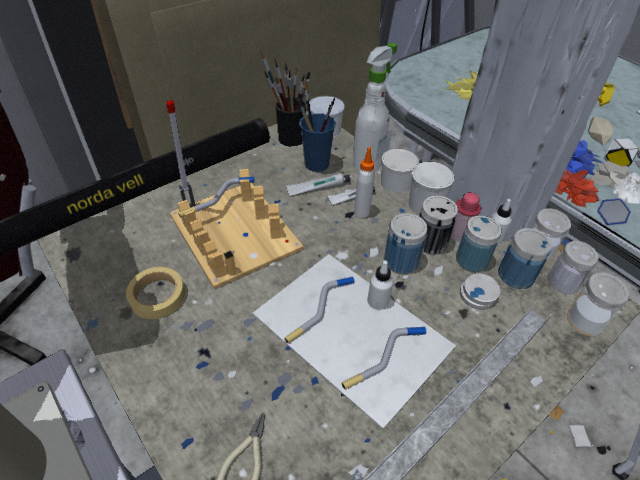

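View pics/top0.png

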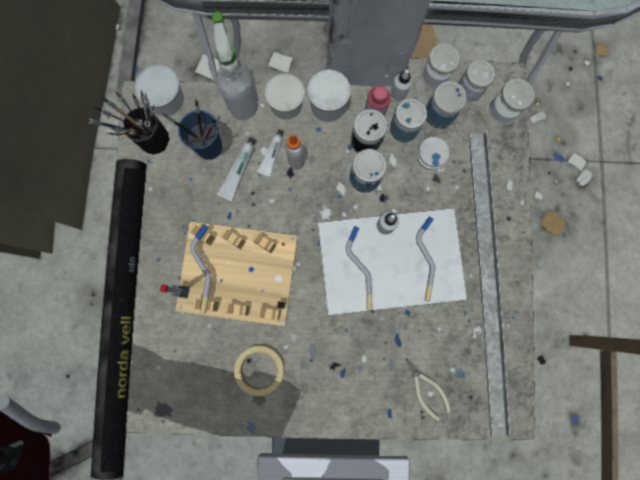

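View pics/wrist0.png

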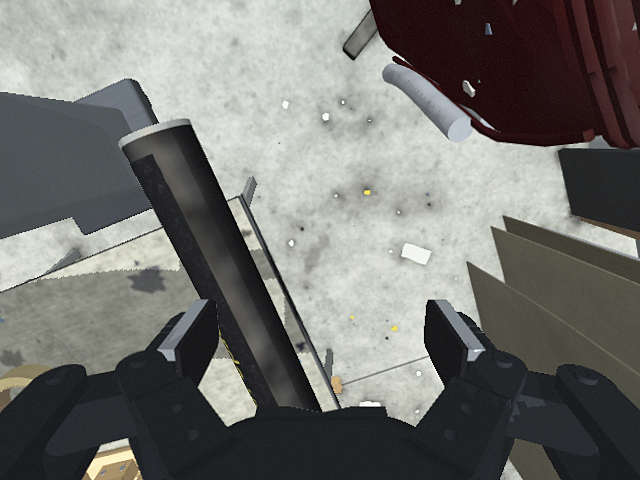

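```bash
cat > h.py <<'E'
import numpy as np,cv2
from scipy.spatial.transform import Rotation as R
from rig import manip
def ray(c,uv,T):
    p=np.array([(uv[0]-c["cx"])/c["fx"],(uv[1]-c["cy"])/c["fy"]])
    s=p.copy()
    for _ in range(20): s=p/(1+c["k1"]*(s@s))
    return T[:3,3],T[:3,:3]@np.array([s[0],s[1],1])
def onz(c,uv,T,z):
    o,d=ray(c,uv,T); return o+d*(z-o[2])/d[2]
def proj(c,P,T):
    q=(np.atleast_2d(P)-T[:3,3])@T[:3,:3]; s=q[:,:2]/q[:,2:]
    s=s*(1+c["k1"]*(s**2).sum(1,keepdims=True)); return s*[c["fx"],c["fy"]]+[c["cx"],c["cy"]]
def tool():
    T=np.eye(4);T[:3,:3]=R.from_rotvec(manip.get_ee_rot()).as_matrix();T[:3,3]=manip.get_position();return T
def shot(n,name=None):
    T=tool(); c=manip.camera(n); c["T"]=c["cam_to_world"] if n!="wrist" else T@c["mount"]
    c["T"]=np.array(c["T"])
    if name: cv2.imwrite(f"pics/{name}.png",c["image"][:,:,::-1]); import pickle; pickle.dump(c,open(f"pics/{name}.pkl","wb"))
    return c
def load(name):
    import pickle; return pickle.load(open(f"pics/{name}.pkl","rb"))
def down(phi):  # tool x down, tool y (jaw) horizontal at angle phi from world x
    y=np.array([np.cos(phi),np.sin(phi),0]);x=np.array([0,0,-1.]);z=np.cross(x,y)
    return R.from_matrix(np.c_[x,y,z]).as_rotvec()
def crop(name,out,x0,y0,w,h,s):
    im=cv2.imread(f"pics/{name}.png")[y0:y0+h,x0:x0+w]; cv2.imwrite(f"pics/{out}.png",cv2.resize(im,None,fx=s,fy=s,interpolation=cv2.INTER_CUBIC))
E
python3 - <<'E'
from h import *
shot("top","top1");shot("scene","scene1")
crop("top1","t_b",310,195,170,130,4.6);crop("top1","t_s",155,210,150,125,5)
T=tool();print(T.round(3).tolist())
c=load("top1")
for uv in [(369,307),(428,299),(388,222),(352,233),(428,222)]: print(uv,onz(c,uv,c["T"],.012).round(3))
for uv in [(188,223),(298,237),(286,325),(178,311)]: print(uv,onz(c,uv,c["T"],.012).round(3))
E
```

```text
[[-0.0, 0.373, 0.928, 0.233], [-0.001, 0.928, -0.373, 0.58], [-1.0, -0.001, -0.0, 0.23], [0.0, 0.0, 0.0, 1.0]]
(369, 307) [ 0.467 -0.066  0.012]
(428, 299) [ 0.487 -0.192  0.012]
(388, 222) [ 0.651 -0.106  0.012]
(352, 233) [ 0.625 -0.028  0.012]
(428, 222) [ 0.653 -0.193  0.012]
(188, 223) [0.639 0.327 0.012]
(298, 237) [0.614 0.088 0.012]
(286, 325) [0.426 0.108 0.012]
(178, 311) [0.449 0.339 0.012]
```

View pics/t_b.png

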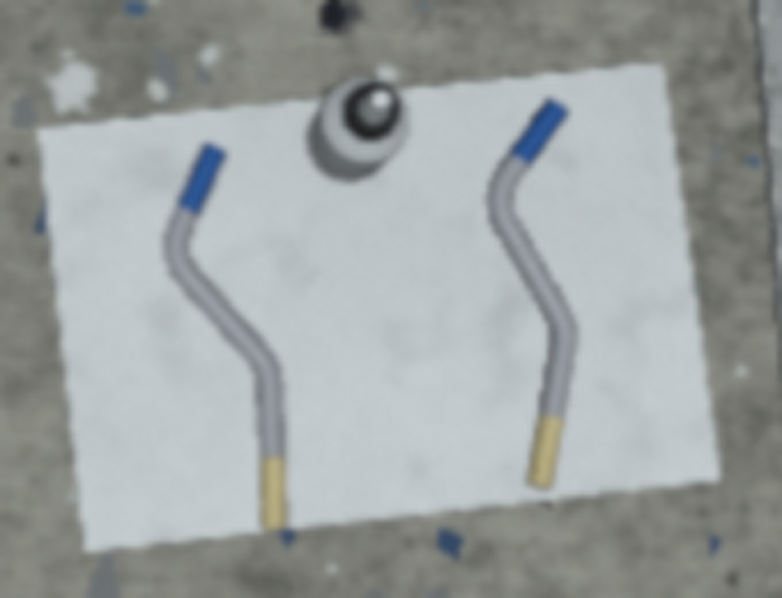

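View pics/t_s.png

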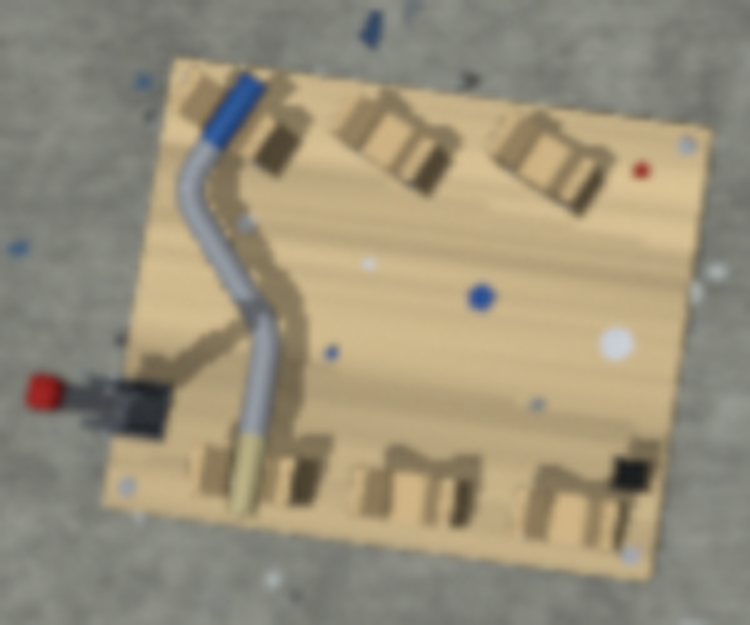

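```bash
python3 - <<'E'
from h import *
p=manip.get_position(); manip.servo_line([p[0],p[1],0.40],rate=.3)
manip.move_to([.61,.20,.36],down(np.pi/2)); print(manip.get_joint_positions())
shot("wrist","w_s")
manip.move_to([.65,-.10,.28],down(np.pi/2)); print(manip.get_joint_positions())
shot("wrist","w_b"); print(manip.get_time())
E
```

```text
[ 2.99571805e-01  3.36390335e-01  1.45623605e+00  2.51925750e-04
  1.34907142e+00 -1.27217717e+00]
[-1.69161474e-01  4.23006586e-01  1.50850883e+00  4.82615469e-04
  1.20931509e+00 -1.74103595e+00]
4.2
```

View pics/w_s.png

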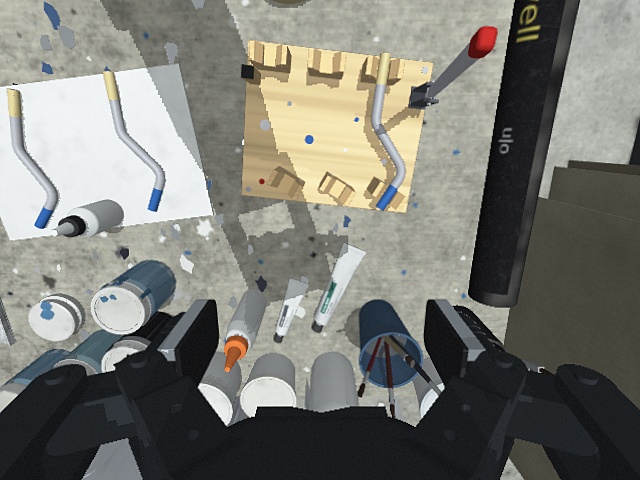

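View pics/w_b.png

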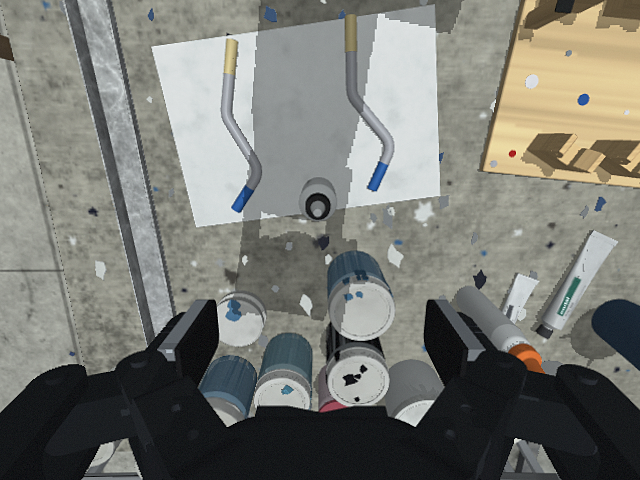

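```bash
python3 - <<'E'
from h import *
crop("w_b","cb1",200,0,220,220,2.7);crop("w_s","cs",230,30,220,190,3.5)
E
```

```text
(no output)
```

View pics/cb1.png

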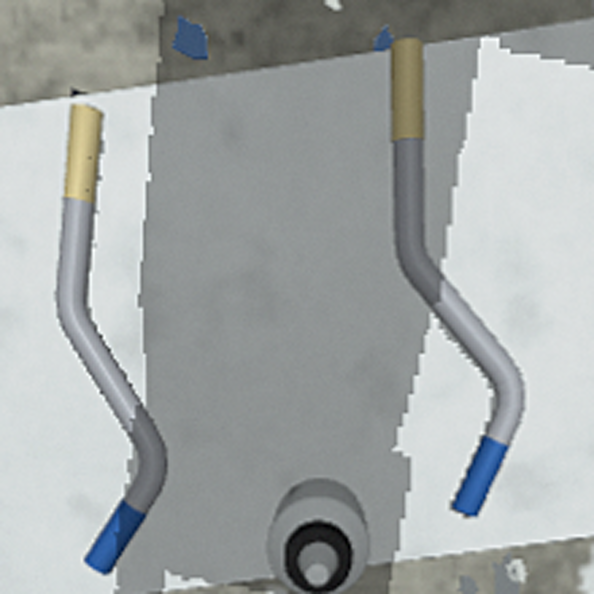

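View pics/cs.png

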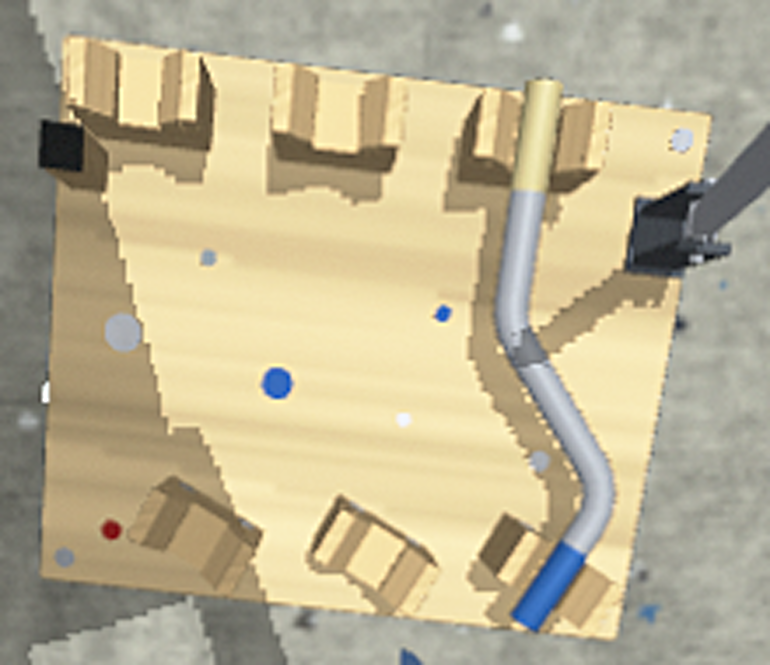

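```bash
cat > fit.py <<'E'
from h import *
from scipy.optimize import least_squares
C=np.array([[-92,-17],[-17,-17],[37,28],[87,5.]])/1000
def u(a):return a/np.linalg.norm(a)
cb=C[0]+u(C[1]-C[0])*.033; bb=C[3]+u(C[2]-C[3])*.033
LM=np.array([C[0],cb,C[3],bb])
def tf(p,q,z): 
    c,s=np.cos(p[2]),np.sin(p[2]); q=np.asarray(q)
    return np.c_[q@np.array([[c,s],[-s,c]])+p[:2],np.broadcast_to(z,len(q))]
def fit(obs,p0):
    # obs: list of (cam, model pts, z, uv)
    f=lambda p:np.concatenate([(proj(c,tf(p,m,z),c["T"])-uv).ravel() for c,m,z,uv in obs])
    r=least_squares(f,p0); return r.x,np.sqrt(np.mean(r.fun**2))
E
cat > run1.py <<'E'
from fit import *
w=load("w_b");s=load("w_s");t=load("top1")
A=lambda l,sc,o:np.array(l)/sc+np.array(o)-0.5+0.5/sc
uvs={}
bw=A([[407,39],[407,138],[465,513],[495,440]],2.7,(200,0)); aw=A([[88,104],[79,199],[98,568],[133,506]],2.7,(200,0))
bt=A([[273,529],[272,458],[215,149],[189,208]],4.6,(310,195)); at=A([[540,487],[553,417],[558,104],[523,158]],4.6,(310,195))
cw=A([[543,83],[530,190],[527,624],[571,547]],3.5,(230,30)); ct=A([[241,512],[251,433],[254,80],[212,142]],5,(155,210))
sw=A([[41,577],[616,638],[712,115]],3.5,(230,30)); SW=np.array([[98,-118],[98,118],[-98,118]])/1000
st=A([[175,57],[712,127],[652,580],[103,507]],5,(155,210)); ST=np.array([[98,118],[98,-118],[-98,-118],[-98,118]])/1000
pr=lambda n,r:print(n,np.round(r[0][:2]*1000,1),np.degrees(r[0][2]).round(2),"px",r[1].round(2))
for n,ow,ot,p0 in [("L",bw,bt,[.55,-.05,0]),("R",aw,at,[.57,-.19,0])]:
    pr(n+" wrist",fit([(w,LM,.012,ow)],p0));pr(n+" top",fit([(t,LM,.012,ot)],p0))
LC=LM+[0,.066]
p0=[.53,.21,0]
pr("S wrist base",fit([(s,SW,.012,sw)],p0));pr("S wrist c",fit([(s,LC,.055,cw)],p0));pr("S wrist",fit([(s,LC,.055,cw),(s,SW,.012,sw)],p0))
pr("S top base",fit([(t,ST,.012,st)],p0));pr("S top c",fit([(t,LC,.055,ct)],p0))
E
python3 run1.py
```

```text
L wrist [551.9 -46.9] 2.42 px 0.44
L top [552.7 -45.9] 2.22 px 0.29
R wrist [ 576.5 -189.8] -10.1 px 0.62
R top [ 577.2 -189.7] -10.13 px 0.27
S wrist base [533.2 216.7] -6.19 px 0.67
S wrist c [533.5 217. ] -6.14 px 0.54
S wrist [533.3 216.9] -6.19 px 0.61
S top base [533.7 217.3] -6.12 px 0.26
S top c [534.2 218. ] -6.29 px 0.33
```

```bash
cat > pk.py <<'E'
from fit import *
L=np.array([.5523,-.0464,np.radians(2.3)]);Rr=np.array([.5769,-.1897,np.radians(-10.1)]);S=np.array([.5336,.2172,np.radians(-6.18)])
G=np.array([[.0015,-.0018]]); ZG=.0297
def gp(p): return tf(p,G,0.)[0,:2], p[2]+np.radians(39.8-90)
def seat(i): return np.array([*tf(S,[[0,[.066,0,-.066][i]]],0)[0,:2],S[2]])
def pick(p):
    (x,y),phi=gp(p); manip.command_gripper(.045,60)
    manip.move_to([x,y,.13],down(phi)); manip.servo_line([x,y,ZG],rate=.12)
    print("at",manip.get_position(),manip.get_contact_force().round(1) if hasattr(manip.get_contact_force(),'round') else manip.get_contact_force())
    manip.command_gripper(0,60); print("w",manip.get_width())
    manip.servo_line([x,y,.20],rate=.2); print("w",manip.get_width(),manip.get_time())
E
python3 - <<'E'
from pk import *
pick(L); shot("wrist","h1"); shot("scene","h1s")
E
```

```text
at [ 0.55443884 -0.04820872  0.0302583 ] [-0.   0.1  0.5]
w -9.944861144339667e-05
w 0.0001507890828938454 9.275
```

View pics/h1.png

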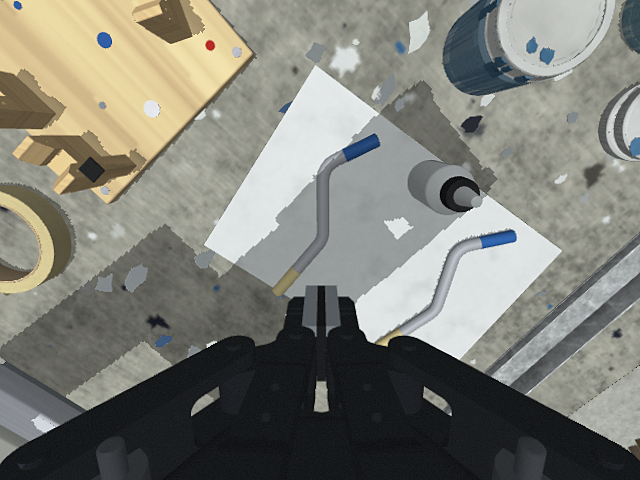

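View pics/h1s.png

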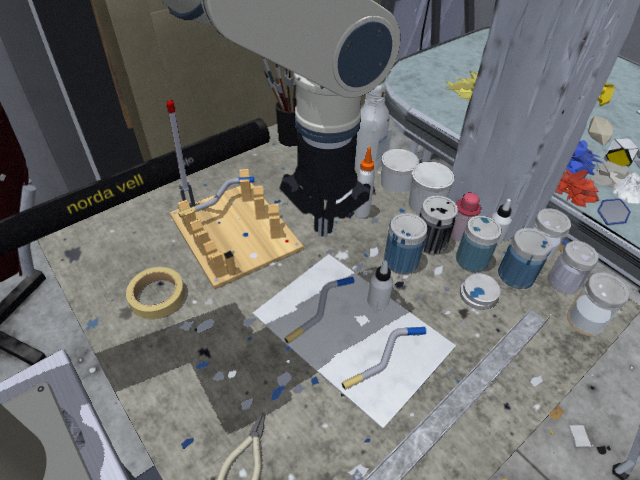

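```bash
python3 - <<'E'
from pk import *
for n in ["h1","h1s"]:
    c=load(n); print(n,proj(c,tf(L,LM,.012),c["T"]).round(1).tolist())
    for w in (0,1): pass
c=load("scene1");print(proj(c,tf(L,LM,.012),c["T"]).round(1).tolist())
crop("scene1","q1",270,260,100,90,3.8);crop("h1s","q2",270,260,100,90,3.8)
a=cv2.imread("pics/q1.png");b=cv2.imread("pics/q2.png");cv2.imwrite("pics/q12.png",np.hstack([a,b]))
T=tool();c=load("h1");
print("tip px",proj(c,(T@np.array([.022,0,0,1]))[:3],c["T"]))
E
```

```text
h1 [[275.4, 291.9], [295.4, 268.9], [376.9, 138.9], [343.7, 155.1]]
h1s [[285.2, 339.3], [300.3, 328.7], [352.8, 278.6], [336.1, 282.3]]
[[285.2, 339.3], [300.3, 328.7], [352.8, 278.6], [336.1, 282.3]]
tip px [[321.57871395 285.05098044]]
```

View pics/q12.png

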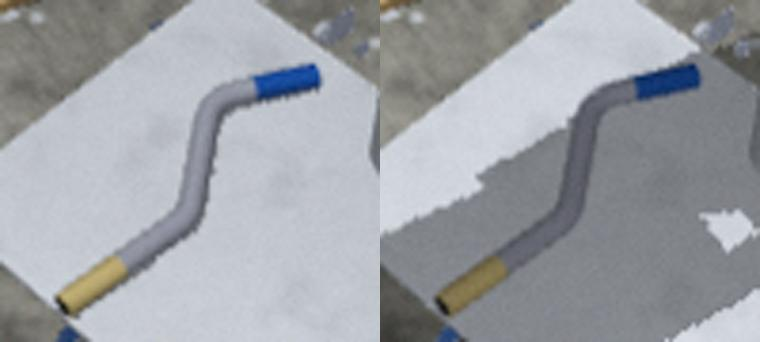

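```bash
cat >> pk.py <<'E'
def pick2(p,w=.026,dx=0):
    (x,y),phi=gp(p); manip.command_gripper(w,60)
    f0=np.array(manip.get_contact_force())
    manip.move_to([x,y,.08],down(phi)); manip.servo_line([x,y,.030],rate=.12)
    z=.030; f0=np.array(manip.get_contact_force())
    while z>.014:
        z-=.001; manip.servo_line([x,y,z],rate=.03); f=manip.get_contact_force()[2]-f0[2]
        if abs(f)>3: break
    print("contact",z,manip.get_position()[2],f)
    if abs(f)>3: z+=.001; manip.servo_line([x,y,z],rate=.03)
    manip.command_gripper(0,60); print("w",manip.get_width(),manip.get_contact_force())
    return z
E
python3 - <<'E'
from pk import *
z=pick2(L); shot("scene","h2s"); print(manip.get_time())
crop("h2s","q3",250,180,160,170,3.5)
E
```

```text
contact 0.013999999999999985 0.013936992640125795 -0.6665957901542964
w 0.005077732206246063 [-0.11511014 -0.96396809  2.25281507]
15.25
```

View pics/q3.png

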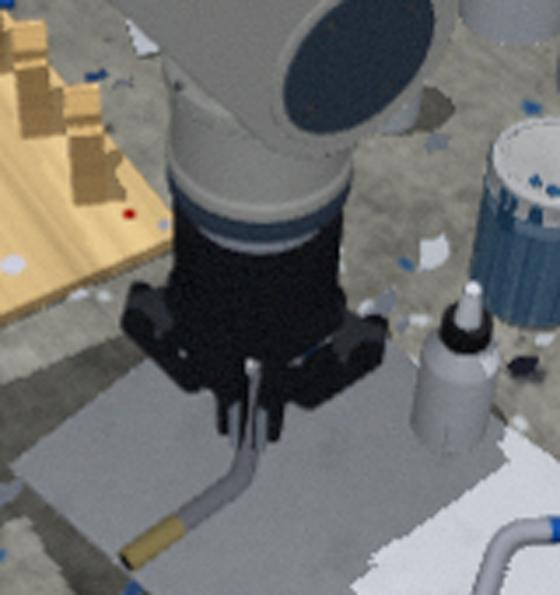

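```bash
python3 - <<'E'
from pk import *
c=load("h2s");T=tool();print(T.round(4).tolist(), manip.get_width())
for x in (0,.01,.022):
  for y in (-.02,-.006,.006,.02):
    p=(T@np.array([x,y,0,1]))[:3]; print(x,y,((proj(c,p,c["T"])[0]-[250,180])*3.5).round(0))
print(((proj(c,tf(L,G,.012),c["T"])[0]-[250,180])*3.5).round(0))
shot("wrist","h2w")
shot("top","h2t"); crop("h2t","q5",320,200,120,110,5)
E
```

```text
[[0.0001, 0.6704, -0.742, 0.5539], [-0.0, -0.742, -0.6704, -0.0481], [-1.0, 0.0001, -0.0, 0.0141], [0.0, 0.0, 0.0, 1.0]] 0.005056916821791277
0 -0.02 [210. 429.]
0 -0.006 [237. 432.]
0 0.006 [260. 436.]
0 0.02 [287. 440.]
0.01 -0.02 [210. 440.]
0.01 -0.006 [237. 444.]
0.01 0.006 [259. 447.]
0.01 0.02 [286. 451.]
0.022 -0.02 [210. 453.]
0.022 -0.006 [236. 457.]
0.022 0.006 [259. 461.]
0.022 0.02 [285. 464.]
[248. 437.]
```

View pics/h2w.png

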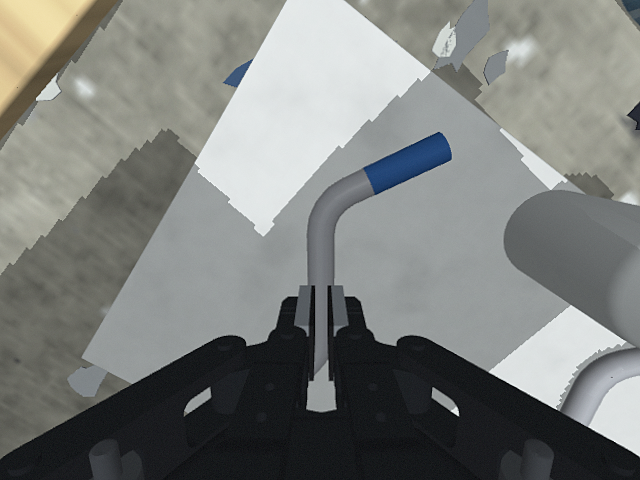

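```bash
python3 - <<'E'
from h import *
crop("h2s","q4",295,270,50,40,15)
E
```

```text
(no output)
```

View pics/q4.png

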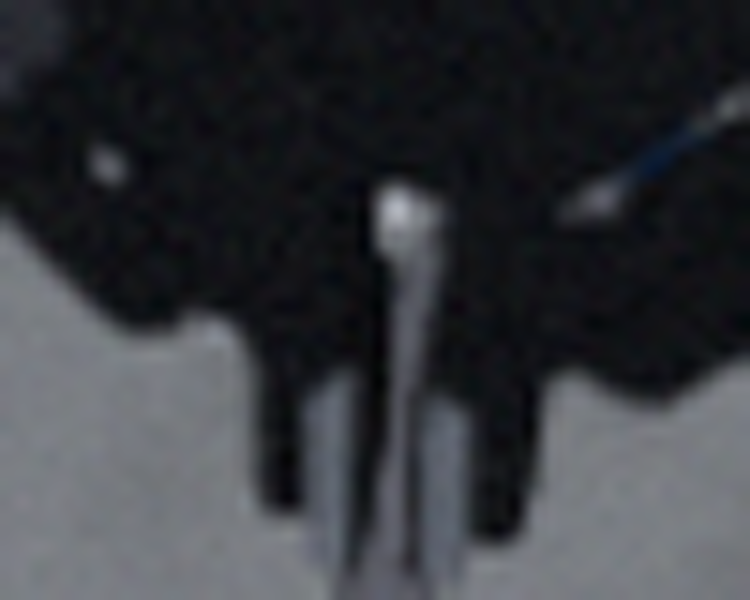

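```bash
python3 - <<'E'
from pk import *
p=np.array(manip.get_position()); manip.servo_line([p[0],p[1],p[2]+.04],rate=.08)
print(manip.get_width(),manip.get_contact_force()); shot("wrist","h3w"); shot("scene","h3s"); print(manip.get_time())
a=cv2.imread("pics/h3w.png")[100:400,150:500];crop("h3s","q3",260,180,140,170,3.5);b=cv2.imread("pics/q3.png")
a=cv2.resize(a,None,fx=.9,fy=.9);o=np.zeros((595,800,3),np.uint8);o[:270,:315]=a;o[:b.shape[0],310:310+b.shape[1]]=b[:,:490];cv2.imwrite("pics/q6.png",o)
E
```

```text
0.005398375007994798 [-0.60846951 -0.28273623 -1.29922647]
16.1
```

View pics/q6.png

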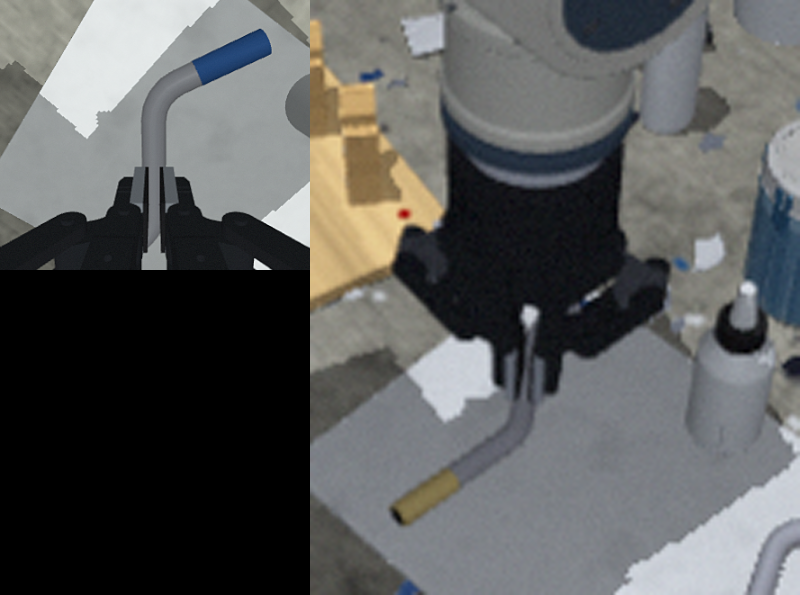

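```bash
python3 - <<'E'
from pk import *
c=load("h2w"); print(proj(c,tf(L,LM,.012),c["T"]).round(1).tolist())
c=load("h3w"); print(proj(c,tf(L,LM,.052),c["T"]).round(1).tolist())
crop("h3w","q7",290,110,180,190,4);
E
```

```text
[[229.4, 445.4], [268.1, 404.7], [445.5, 144.8], [369.7, 180.7]]
[[229.4, 445.0], [268.0, 404.3], [445.0, 145.0], [369.4, 180.8]]
```

View pics/q7.png

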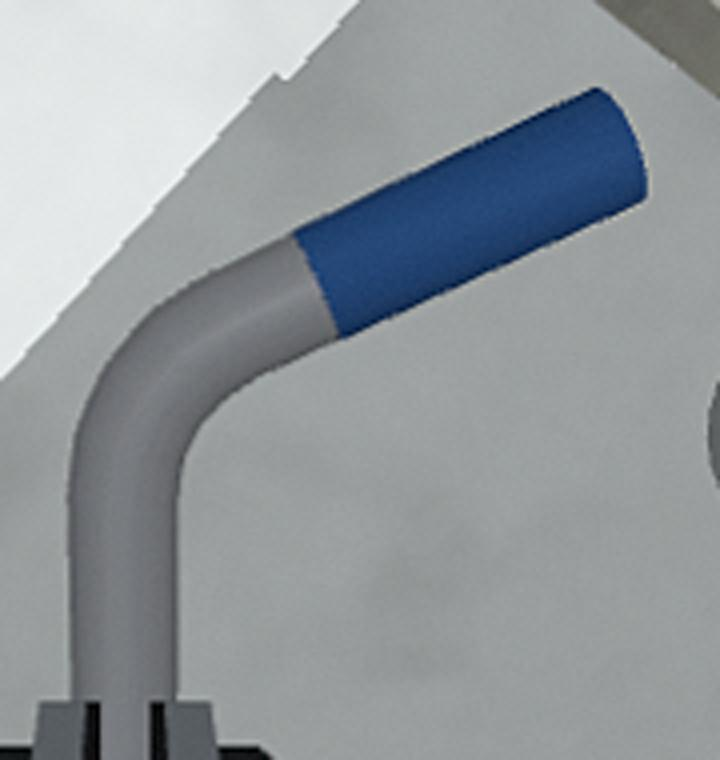

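```bash
cat >> pk.py <<'E'
def place(i,zs,open_w=.035):
    sp=seat(i);(x,y),phi=gp(sp); o=down(phi)
    p=np.array(manip.get_position()); manip.servo_line([p[0],p[1],.18],rate=.25)
    manip.move_to([x,y,.15],o); manip.servo_line([x,y,zs+.018],rate=.12)
    f0=np.array(manip.get_contact_force()); print("f0",f0.round(1))
    for dz in (.012,.008,.004,.002,.0005):
        manip.servo_line([x,y,zs+dz],rate=.03); f=np.array(manip.get_contact_force())-f0; print(dz,f.round(1),manip.get_width())
        if np.linalg.norm(f)>25: print("STOP");break
    print(manip.get_time())
E
python3 - <<'E'
from pk import *
place(1,.0571); shot("scene","p1s");shot("wrist","p1w");shot("top","p1t")
crop("p1s","q8",160,150,150,140,5)
E
```

```text
f0 [ 0.3  0.3 -1.1]
0.012 [-0.4  0.   0.4] 0.005276527426538338
0.008 [ 0.4 -0.7  0.9] 0.005281458120856515
0.004 [-0.1 -0.2  0.2] 0.005126577298211602
0.002 [-0.8  0.4  1.1] 0.0055529693854706845
0.0005 [-0.8  0.3  1.3] 0.0053331845839557765
19.975
```

View pics/q8.png

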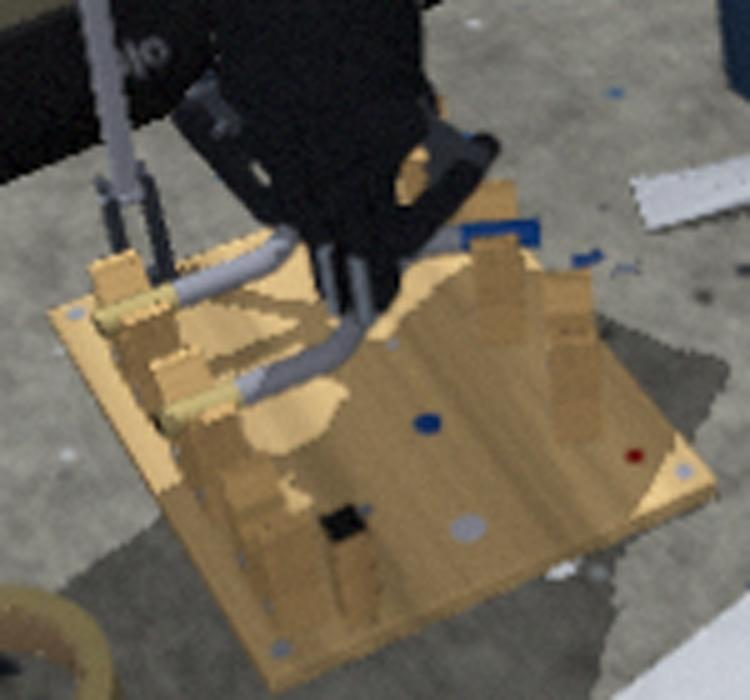

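View pics/p1w.png

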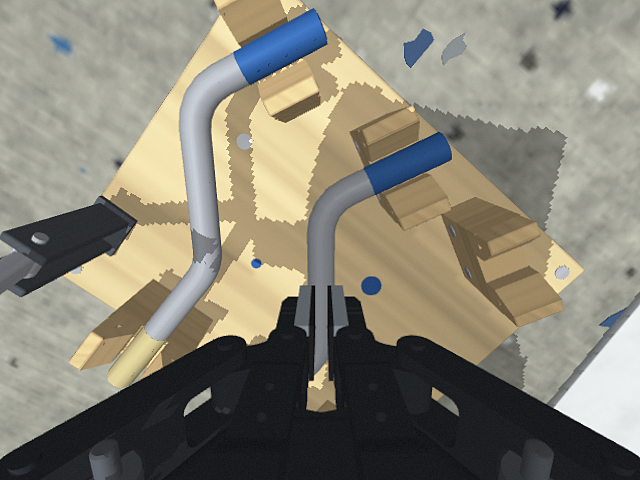

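```bash
python3 - <<'E'
from pk import *
manip.command_gripper(.028,60); print(manip.get_width())
p=np.array(manip.get_position()); manip.servo_line([p[0],p[1],.14],rate=.12)
c=shot("wrist","r1"); print(manip.get_time())
for i in (0,1): print(i,proj(c,tf(seat(i),LM,.055),c["T"]).round(1).tolist())
crop("r1","q9",100,20,400,300,2)
E
```

```text
0.027829472523760314
21.3583
0 [[183.5, 299.6], [210.0, 266.3], [320.0, 66.1], [270.6, 92.2]]
1 [[257.5, 350.8], [284.8, 320.5], [401.0, 140.7], [352.8, 164.0]]
```

View pics/q9.png

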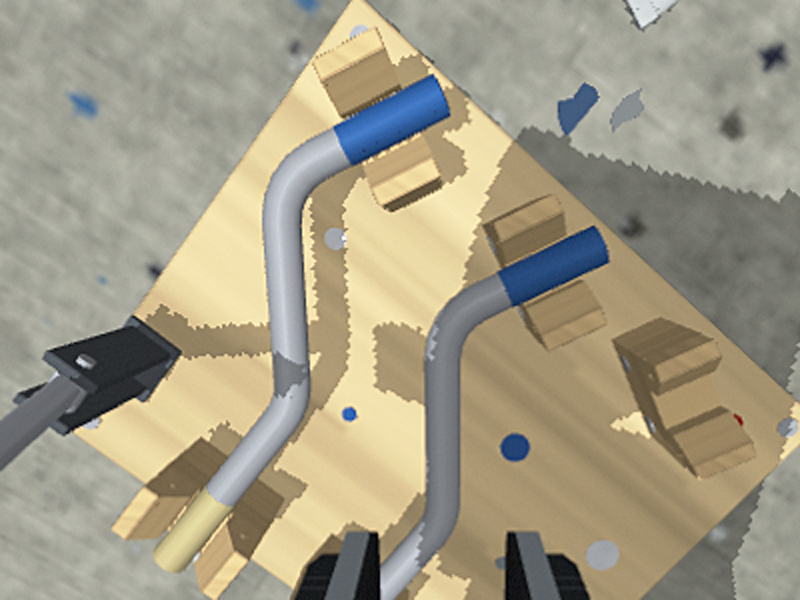

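```bash
python3 - <<'E'
from pk import *
(x,y),phi=gp(Rr)
manip.move_to([x,y,.14],down(phi)); manip.servo_line([x,y,.0141],rate=.1)
print(manip.get_position(),manip.get_contact_force())
manip.command_gripper(0,60); print("w",manip.get_width())
manip.servo_line([x,y,.0541],rate=.1); c=shot("wrist","h4w"); print(manip.get_width(),manip.get_contact_force(),manip.get_time())
print(proj(c,tf(Rr,LM,.052),c["T"]).round(1).tolist())
crop("h4w","q7",290,110,180,190,4);
E
```

```text
[ 0.57860198 -0.19192141  0.01479307] [ 0.98580497 -0.31794329 -0.10266846]
w -6.28157033260044e-05
-1.2737251233230827e-05 [-0.73819687  0.05812727  0.19524147] 25.2833
[[229.9, 445.1], [268.6, 404.3], [446.0, 144.7], [370.2, 180.5]]
```

View pics/q7.png

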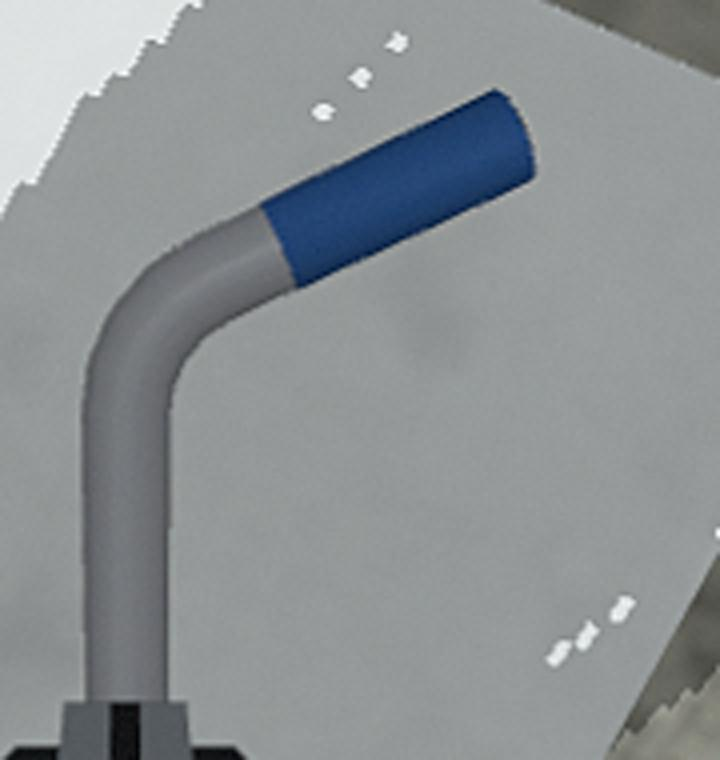

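```bash
python3 - <<'E'
from pk import *
c=load("h4w"); print(proj(c,tf(Rr,LM,.012),c["T"]).round(1).tolist())
(x,y),phi=gp(Rr); manip.command_gripper(.024,60)
manip.servo_line([x,y,.016],rate=.1); manip.hold(.1)
f0=np.array(manip.get_contact_force()); z=.016
while z>-.006:
    z-=.001; manip.servo_line([x,y,z],rate=.02); f=manip.get_contact_force()[2]-f0[2]
    if abs(f)>4: break
print(z,manip.get_position()[2],f,manip.get_time())
shot("scene","g2s");crop("g2s","q3",320,240,140,150,4)
E
```

```text
[[245.9, 391.0], [277.9, 356.1], [419.1, 142.8], [359.8, 171.2]]
0.004999999999999993 0.005339876647060666 4.375509719641953 29.025
```

View pics/q3.png

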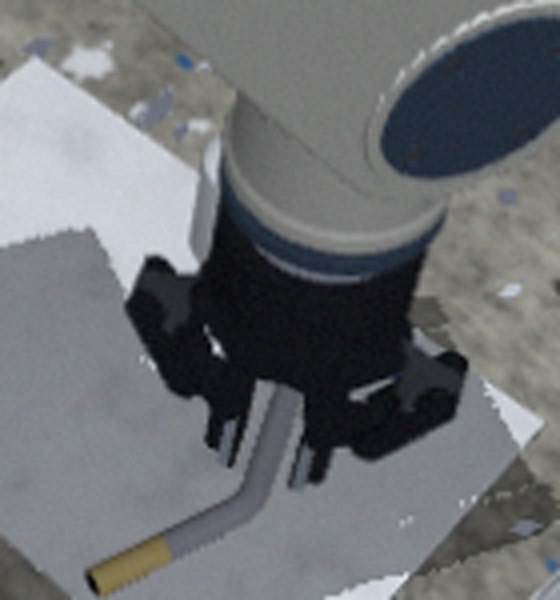

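```bash
python3 - <<'E'
from pk import *
(x,y),phi=gp(Rr)
manip.servo_line([x,y,.008],rate=.03); manip.hold(.1)
manip.command_gripper(0,60); zr=manip.get_position()[2]; print("w",manip.get_width(),manip.get_contact_force(),zr)
manip.servo_line([x,y,.048],rate=.1);manip.hold(.1); c=shot("wrist","h5w"); print(manip.get_width(),manip.get_contact_force(),manip.get_position(),manip.get_time())
print(proj(c,tf(Rr,LM,.012+manip.get_position()[2]-zr),c["T"]).round(1).tolist())
crop("h5w","q7",290,110,180,190,4);
E
```

```text
w 0.008780577520965241 [-0.40049026  1.13230974  2.24612131] 0.008041868172853048
0.009316809281191024 [-0.15366227 -0.16888288 -0.60719873] [ 0.577536   -0.19156839  0.04738316] 30.3917
[[227.5, 454.6], [267.4, 412.9], [452.4, 144.1], [373.1, 181.5]]
```

View pics/q7.png

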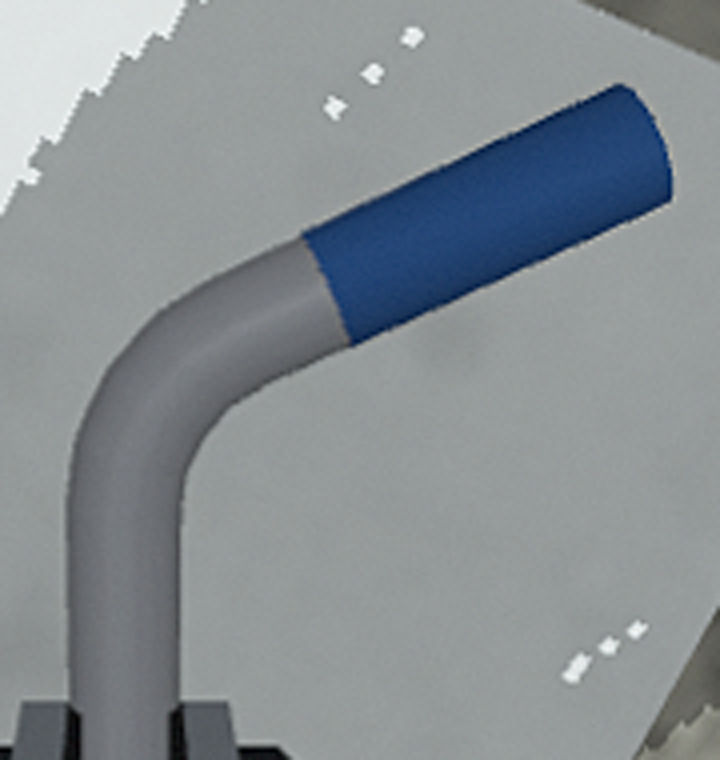

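```bash
python3 - <<'E'
from pk import *
place(2,.051); shot("scene","p2s");shot("wrist","p2w")
print(manip.get_position())
crop("p2s","q8",160,150,150,140,5)
E
```

```text
f0 [ 0.1 -0.7  0.3]
0.012 [ 0.7  1.3 -1.6] 0.009004462182650051
0.008 [-0.2  0.7 -0.9] 0.009013349401314309
0.004 [-0.7  0.9 -0.9] 0.00880481262933204
0.002 [-1.1  0.7 -0.6] 0.009255198187618162
0.0005 [-0.4  0.6 -0.7] 0.009551976984770266
34.6083
[0.52779567 0.1496352  0.05150333]
```

View pics/q8.png

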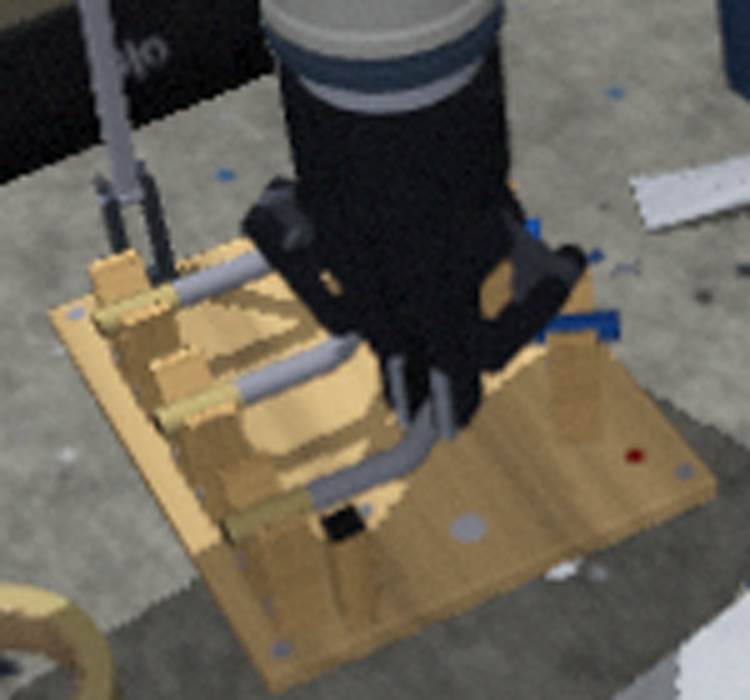

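View pics/p2w.png

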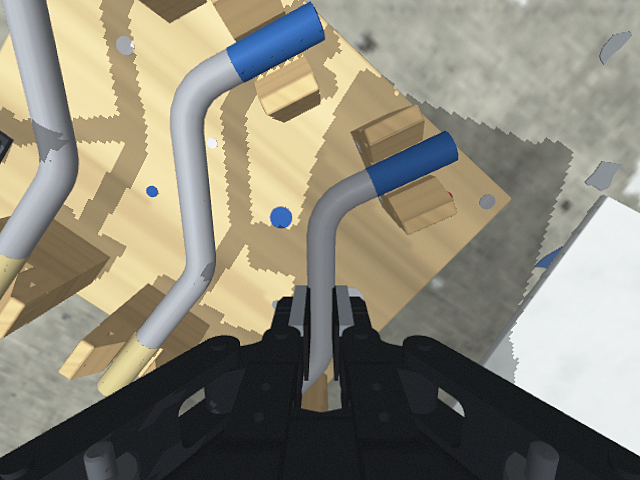

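```bash
python3 - <<'E'
from pk import *
p=np.array(manip.get_position()); manip.servo_line([p[0],p[1],.0508],rate=.03);print(manip.get_contact_force())
manip.command_gripper(.028,60)
manip.servo_line([p[0],p[1],.18],rate=.15)
c=shot("wrist","r2"); print(manip.get_time())
for i in (0,1,2): print(i,proj(c,tf(seat(i),LM,.055),c["T"]).round(1).tolist())
shot("scene","r2s")
# bar
t=load("top1");s=load("scene1")
inv=lambda P:(np.array([[np.cos(S[2]),np.sin(S[2])],[-np.sin(S[2]),np.cos(S[2])]])@(P[:2]-S[:2])).round(4)
print("post",inv(onz(t,(631/5+155,474/5+210),t["T"],.062)))
w=load("w_s");print("post w",inv(onz(w,(62/3.5+230,146/3.5+30),w["T"],.062)))
for d in ((145,405),(165,412)): print("hinge",inv(onz(t,(d[0]/5+155,d[1]/5+210),t["T"],.074)))
crop("scene1","q10",150,85,90,140,4.2)
crop("r2","q11",80,0,400,300,2)
E
```

```text
[-0.74079438  0.99472824  1.88772939]
36.3417
0 [[131.8, 227.8], [154.5, 195.8], [243.6, 5.4], [200.6, 29.8]]
1 [[201.9, 277.5], [225.3, 248.2], [320.4, 76.3], [278.5, 98.3]]
2 [[265.8, 323.1], [289.7, 296.1], [389.5, 139.5], [348.4, 159.4]]
post [-0.0551 -0.1072]
post w [-0.0546 -0.1057]
hinge [-0.0536  0.0898]
hinge [-0.0553  0.0814]
```

View pics/q10.png

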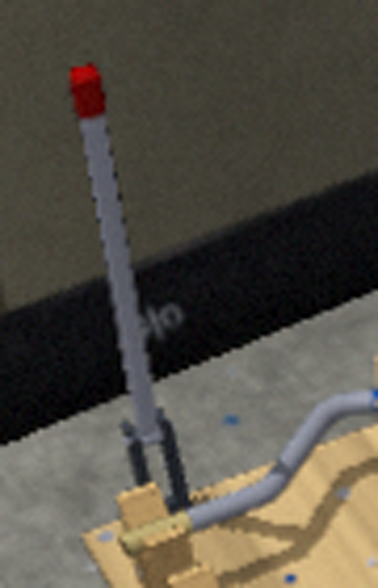

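View pics/q11.png

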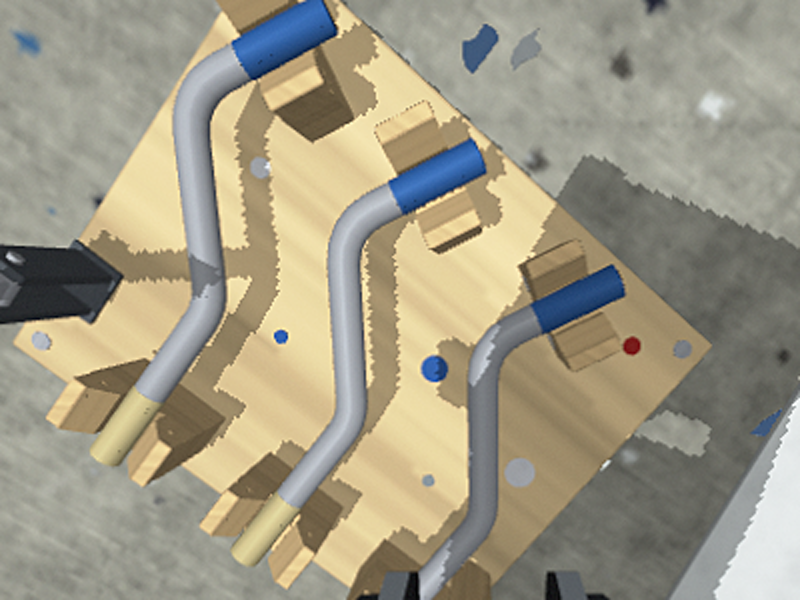

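```bash
cat >> pk.py <<'E'
def barpt(h,th,r,n=0,x=-.055):
    y=h-r*np.cos(th)+n*np.sin(th); z=.067+r*np.sin(th)+n*np.cos(th)
    q=tf(S,[[x,y]],0)[0]; return np.array([q[0],q[1],z])
E
python3 - <<'E'
from pk import *
t=load("top1");s=load("scene1")
obs=[(s,.212,(88/4.2+150,92/4.2+85)),(s,.200,(93/4.2+150,117/4.2+85)),(t,.217,(43/5+155,393/5+210))]
f=lambda p:np.concatenate([(proj(c,barpt(p[0],p[1],r,0,p[2]),c["T"])[0]-uv) for c,r,uv in obs])
r=least_squares(f,[.1,1.6,-.055]);print(r.x,r.fun.round(2))
r=least_squares(lambda p:f([*p,-.055]),[.1,1.6]);print(r.x,r.fun.round(2))
for k in (r.x,[.097,1.6]): print([((proj(s,barpt(*k,q),s["T"])[0]-[150,85])*4.2).round(0).tolist() for q in (0,.05,.1,.222)])
E
```

```text
[ 0.03123465  1.75515983 -0.05531647] [-0.32 -0.3   0.26  0.26  0.04 -0.04]
[0.03081257 1.75790134] [-0.16 -0.34  0.42  0.23 -0.01 -0.24]
[[205.0, 517.0], [179.0, 427.0], [153.0, 330.0], [81.0, 67.0]]
[[153.0, 440.0], [133.0, 358.0], [112.0, 270.0], [54.0, 27.0]]
```

```bash
python3 - <<'E'
from pk import *
t=load("top1");s=load("scene1")
obs=[(s,.212,(88/4.2+150,92/4.2+85)),(s,.200,(93/4.2+150,117/4.2+85)),(t,.219,(43/5+155,393/5+210))]
def f(p):
    a=np.concatenate([(proj(c,barpt(p[0],p[1],r),c["T"])[0]-uv) for c,r,uv in obs])
    b=[]
    for q in ((147,430),(122,270)):
        P=np.array([proj(s,barpt(p[0],p[1],r),s["T"])[0] for r in (.01,.2)]); d=u(P[1]-P[0]); e=np.array([q[0]/4.2+150,q[1]/4.2+85])-P[0]; b.append(d[0]*e[1]-d[1]*e[0])
    return np.r_[a,b]
r=least_squares(f,[.1,1.6]);print(r.x,r.fun.round(2))
print([((proj(s,barpt(*r.x,q),s["T"])[0]-[150,85])*4.2).round(0).tolist() for q in (0,.05,.1,.222)])
w=load("w_s");print([proj(w,barpt(*r.x,q),w["T"])[0].round(0).tolist() for q in (0,.05,.1,.2,.222)])
E
```

```text
[0.10651256 1.39719305] [-0.15 -0.51 -0.41 -1.03  1.06 -0.11  0.13  0.79]
[[146.0, 429.0], [134.0, 360.0], [121.0, 285.0], [84.0, 70.0]]
[[431.0, 92.0], [438.0, 86.0], [446.0, 77.0], [473.0, 47.0], [483.0, 37.0]]
```

```bash
cat >> pk.py <<'E'
HB=.1065; OB=down(S[2])
def tcp(th,r=.21,n=.005,x=-.050):
    P=barpt(HB,th,r,n,x); return P+np.array([-np.sin(S[2])*.011,np.cos(S[2])*.011,.022])
E
python3 - <<'E'
from pk import *
manip.command_gripper(0,60); print(manip.get_width())
p=np.array(manip.get_position()); manip.servo_line([p[0],p[1],.38],rate=.3)
st=tcp(1.40,n=.03); print(st)
manip.move_to([st[0],st[1],.38],OB); print(np.round(manip.get_joint_positions(),2))
manip.servo_line(st,rate=.15); print(manip.get_position(),np.round(manip.get_contact_force(),1),manip.get_time())
shot("scene","b0"); crop("b0","q12",120,30,160,200,3)
E
```

```text
-7.687292436396911e-05
[0.49587985 0.33330579 0.30104346]
[ 0.57  0.25  1.53 -0.    1.36  0.68]
[0.49661028 0.33291674 0.30182838] [ 0.5 -0.6  1.2] 39.0417
```

View pics/q12.png

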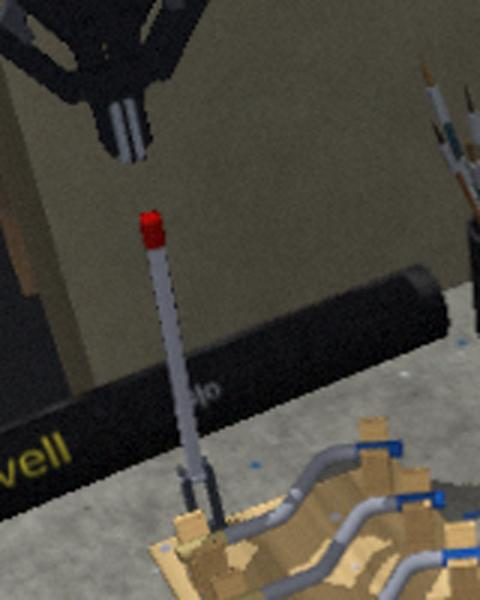

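```bash
python3 - <<'E'
from pk import *
c=load("b0");T=tool()
for x in (-.01,0,.005,.01,.022):print(x,((proj(c,(T@np.array([x,0,0,1]))[:3],c["T"])[0]-[120,30])*3).round(0))
E
```

```text
-0.01 [125. 139.]
0 [129. 155.]
0.005 [131. 163.]
0.01 [132. 170.]
0.022 [137. 189.]
```

```bash
sed -i 's/\*.011,.022\])/*.011,.003])/' pk.py; python3 - <<'E'
from pk import *
manip.servo_line(tcp(1.40,n=.03),rate=.15)
f0=np.array(manip.get_contact_force())
for th in np.linspace(1.4,.7,8):
    manip.servo_line(tcp(th,n=.005),rate=.15); f=np.array(manip.get_contact_force())-f0; print(th.round(2),f.round(1))
    if np.linalg.norm(f)>20: break
print(manip.get_time()); shot("scene","b1"); crop("b1","q12",140,80,180,190,3)
E
```

```text
1.4 [ 0.6  0.1 -0.3]
1.3 [ 0.  -0.8 -0. ]
1.2 [ 0.2  0.3 -0.1]
1.1 [ 0.2 -0.3 -0.3]
1.0 [ 1.3  0.4 -0.1]
0.9 [ 1.2  0.2 -0.3]
0.8 [0.5 0.8 0.3]
0.7 [1.  0.6 0.6]
41.725
```

View pics/q12.png

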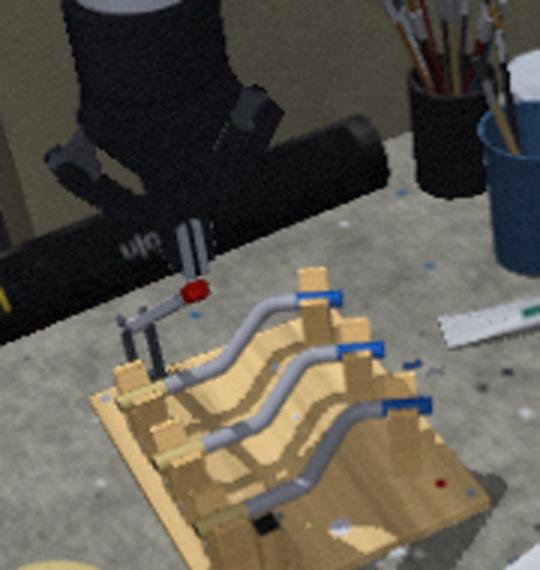

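```bash
python3 - <<'E'
from pk import *
f0=np.array(manip.get_contact_force())
for th in [.6,.5,.4,.3,.2,.12,.06,.03]:
    manip.servo_line(tcp(th,n=.005),rate=.12); f=np.array(manip.get_contact_force())-f0; print(th,f.round(1))
    if np.linalg.norm(f)>15: break
p=tcp(0.0,n=.005); 
for k in range(16):
    q=p+[0,0,.003-.0007*k]; manip.servo_line(q,rate=.03); f=np.array(manip.get_contact_force())-f0
    if f[2]>6 : break
print(k,f.round(1),manip.get_position()[2],q[2],manip.get_time()); shot("scene","b2"); crop("b2","q12",150,120,170,160,4)
E
```

```text
0.6 [-0.4  0.8 -0.6]
0.5 [-0.1 -0.8 -0.5]
0.4 [-0.2  0.6  0.8]
0.3 [-0.  -0.2 -0.4]
0.2 [ 0.7  0.5 -0.6]
0.12 [0.2 0.5 0.3]
0.06 [0.4 0.2 0. ]
0.03 [-0.7  0.2 -0.4]
11 [-2.3 -0.4 10.9] 0.07104364050232395 0.07030000000000002 47.2083
```

View pics/q12.png

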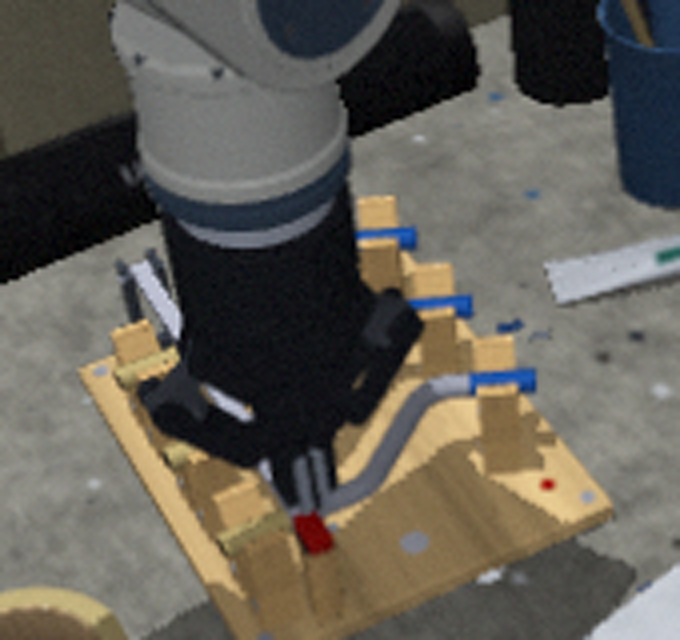

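```bash
python3 - <<'E'
from pk import *
p=tcp(0,n=.005); manip.servo_line([p[0],p[1],.0698],rate=.03); print(np.round(manip.get_contact_force(),1),manip.get_position()[2])
manip.servo_line([p[0],p[1],.12],rate=.1); manip.servo_line([p[0],p[1],.30],rate=.3)
q=tf(S,[[.075,.03]],0)[0]; manip.move_to([q[0],q[1],.34],down(np.pi/2-.11))
c=shot("wrist","e"); shot("scene","es"); shot("top","et"); print(manip.get_time())
for i in (0,1,2): print(i,proj(c,tf(seat(i),LM,.055),c["T"]).round(1).tolist())
for th in (0,.05): print("cap corner end",th,proj(c,barpt(HB,th,.222),c["T"])[0].round(1))
crop("e","q13",190,30,280,210,2.8); crop("es","q14",160,150,160,140,5)
E
```

```text
[-4.2 -0.6 14.8] 0.07083892503153412
50.3667
0 [[337.5, 45.1], [337.1, 78.5], [353.6, 207.4], [365.6, 183.0]]
1 [[276.8, 45.3], [278.1, 78.7], [300.4, 207.5], [311.3, 183.2]]
2 [[216.0, 45.2], [218.9, 78.7], [247.2, 207.7], [257.0, 183.3]]
cap corner end 0 [186.   80.9]
cap corner end 0.05 [182.4  79.2]
```

View pics/q13.png

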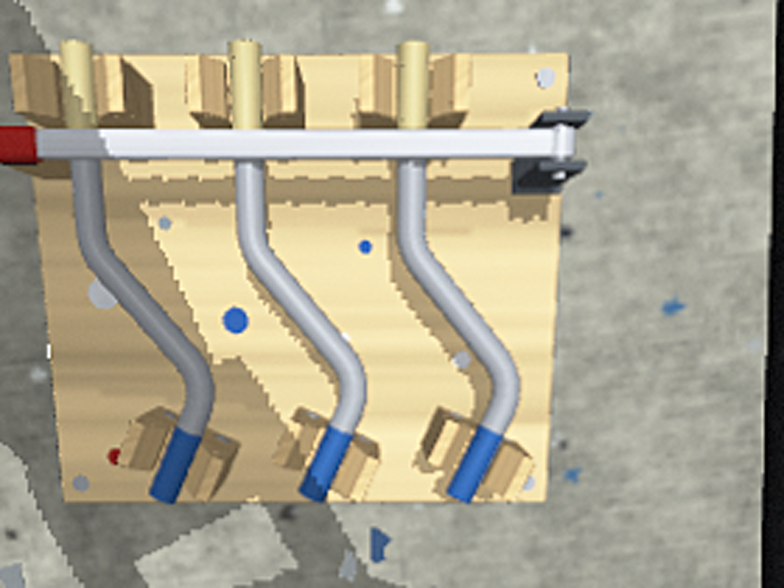

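View pics/q14.png

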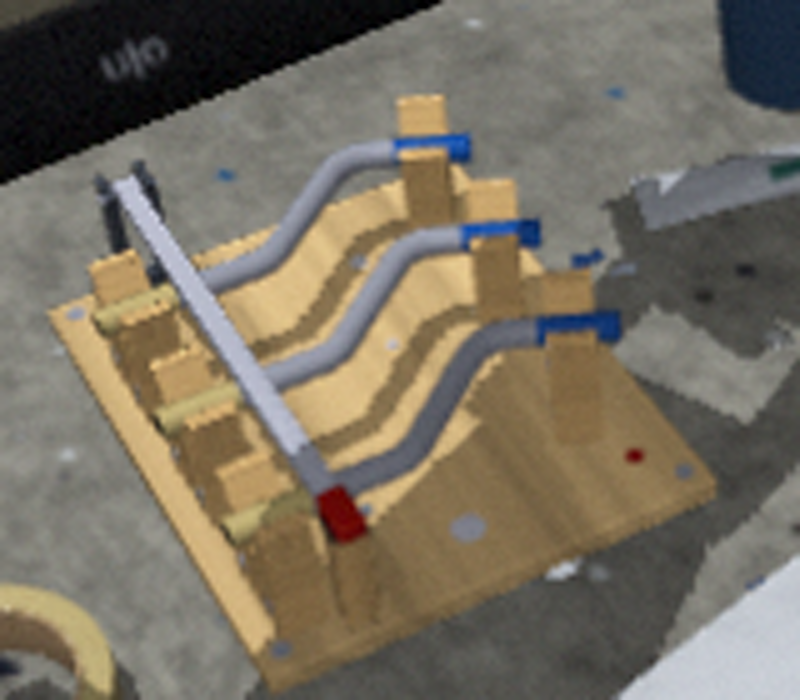

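```bash
python3 - <<'E'
from h import *
print(manip.get_time(),np.round(manip.get_contact_force(),1)); manip.sign_off()
E
```

```text
50.3667 [0.5 0.5 0.3]
the job is handed in; nothing more can be done
```

Both loose lamp arms are in the free saddle pairs: the one that lay nearer the stand is in pair 1, the other in pair 2. The hold-down bar is swung down onto its post, and I handed the job in at 50.4 s with the gripper clear; no verdict was reported.

**Last checks:**
- In the final wrist image, the tips of all three arms, including arm c, lie within about 2 px (roughly 2 mm) of where seated arms should appear.
- The scene image shows the ends down in their slots and the red cap on the post. The bar stopped firmly, at about 15 N.
- I did not measure the dropper bottle and paint jar again at the end. No motion met a force that suggested contact with them.

**What disagreed:**
- **Fingertip position:** the fingertips turned out to be only about 3 mm ahead of the TCP, not 22 mm. The first grasp of each arm therefore closed on air. Nothing visibly moved, and I regrasped lower using force checks.
- **Gripper width:** it read 5 mm and then 9 mm while holding the 12 mm tube, so the reading is not literal. The first arm was held only near the fingertips, but it did not slip.

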